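Close the centrifuge rotor: nest its lid and start the knob's thread

TASK

Close the loaded centrifuge rotor: take the loose lid by its wing knob and lower it gently into the rotor's tapered mouth so that it nests level with its rim notch over the rotor's balance pin. Then start the thread as one should: turn the knob backwards (anticlockwise from above) until it drops with a click at the thread's start, and only then turn it forwards (clockwise) until it is fully tight. Let go, and leave the other things on the bench where they are.

Things in the scene. Friction and masses are not known exactly. Their poses are not given: they have to be found in the camera images.
- lid: Loose round aluminium lid, 169 mm across, 12 mm deep tapered plug below (124 mm wide at its foot, 140 at its top, sides 35 deg off the axis), flat plate from 12 to 18 mm up. Origin: centre of the plug's underside (on the bench at the start), z up, +x towards the one notch in its rim. The captive black wing knob stands in its middle: carry it by that. Lid and knob 0.65 kg.
- lid_notch (a point): Middle of the notch (20 mm wide, 14 mm deep) in the lid's rim: 80 mm from the lid's axis along its +x, level with the plate's top.
- knob_bar (a point): Centre of the wing knob's grip, an upright bar 66 mm long (point x), 18 thick (y), 26 high, on a 25 mm neck over a round flange 66 mm across whose top is 25 mm below this point. On the lid's axis, 53 mm above lid plus knob_lift. Its x is the lid's x turned by knob. The knob's screw part under the flange has three lugs.
- knob (a joint): Angle of the knob in the lid, rad: grows turned backwards (anticlockwise from above), falls turned forwards (clockwise). Slight friction; stops in the lid at 0 and 2.4. Starts at 0.25 to 1.15. On the nested lid its lugs meet the thread's starts and fall past them at about 1.6 to 1.85; then turned forwards it is tight at about 0.05 to 0.2. Turned forwards without the drop it never engages.
- knob_lift (a joint): Height of the knob above its down position on the lid, m, 0 to 0.018 (stop: the lid hangs on it); slides freely, falls by its 0.25 kg. On the nested lid its lugs rest on the thread at 0.008 to 0.012; backwards it climbs 4.3 mm/rad to 0.0135, then drops 9 mm to about 0.005 (the click); then forwards it follows the thread down 4.3 mm/rad to 0 and clamps the lid.
- rotor_seat (a point): Where the origin of lid must come: on the axis of the fixed rotor, 76 mm above the bench; z up, +x towards its balance pin. Heavy aluminium rotor, 177 mm across, on a low stand, does not turn; rim 87 mm above the bench, tapered mouth 143 mm wide that matches and centres the plug from 5 mm off. In its middle a stud 36 mm wide with a coarse three-start thread, top 97.5 mm up.
- pin_tip (a point): Tip of the balance pin, an upright dark steel pin 10 mm thick with a conical point on the rotor's rim, 80 mm from the axis along rotor_seat's +x, tip 102.5 mm above the bench. The lid's notch goes over it with 4 mm to spare on each side.
- vial_carton: Bystander, to be left alone: open white carton of capped vials, 150 x 190 x 45 mm high with its flap standing up behind; origin at its underside.
- vial: Bystander, to be left alone: single glass vial with a crimped cap, 29 mm wide and 52 mm tall, stands in the middle between rotor and lid; origin at its underside.
- tube_rack: Bystander, to be left alone: white rack of sample tubes, 70 x 200 x 89 mm high; origin at its underside.
- wash_bottle: Bystander, to be left alone: white wash bottle, 72 mm wide, 190 mm tall; origin at its underside.
- tip_box: Bystander, to be left alone: grey box with clear lid, 85 x 125 x 73 mm high; origin at its underside.
- timer: Bystander, to be left alone: flat white bench timer, 75 x 70 x 25 mm; origin at its underside.
- grease_tin: Bystander, to be left alone: round metal tin, 62 mm wide, 40 mm tall; origin at its underside.
Things that resemble listed ones, but are neither listed nor needed, are in the scene too. Leave any pink or red look-alike of the lid alone.

How it is judged:
On the way, in this order (a step that is already met when the one before it is completed fails the run):
1. the lid is nested in the rotor's taper, level, its notch over the pin, the knob not yet backed off (horizontal distance between lid and rotor_seat below 0.003 m and z of lid in the frame of rotor_seat below 0.0025 m and angle between lid's own z axis and vertical below 0.035 rad and horizontal distance between lid_notch and pin_tip below 0.007 m and value of joint knob below 1.45 rad), for 0.2 s.
2. the knob, turned backwards on the nested lid, has dropped at the thread's start (horizontal distance between lid and rotor_seat below 0.003 m and z of lid in the frame of rotor_seat below 0.0025 m and angle between lid's own z axis and vertical below 0.035 rad and horizontal distance between lid_notch and pin_tip below 0.007 m and value of joint knob above 1.5 rad and value of joint knob_lift below 0.0085 m), for 0.1 s.
At the end, for the whole second after the job is handed in: The lid is nested in the rotor (centre within 3 mm, no more than 2.5 mm high, within 2 degrees of level, notch within 7 mm of the pin), the knob is screwed down tight (knob below 0.32 rad, knob_lift below 1.5 mm), and all is at rest (horizontal distance between lid and rotor_seat below 0.003 m and z of lid in the frame of rotor_seat below 0.0025 m and angle between lid's own z axis and vertical below 0.035 rad and horizontal distance between lid_notch and pin_tip below 0.007 m and value of joint knob below 0.32 rad and value of joint knob_lift below 0.0015 m and linear speed of lid below 0.02 m/s); the robot touches nothing.
It fails at once if the lid is dropped or rammed onto the rotor (faster than 0.45 m/s within 20 mm of its seat) (distance between lid and rotor_seat below 0.02 m and linear speed of lid above 0.45 m/s).
It fails at once if a bystander (carton, vial, rack, bottle, tip box, timer or tin) is moved by more than 25 mm (distance of any of vial_carton, vial, tube_rack, wash_bottle, tip_box, timer, grease_tin from where it was at the start of the episode above 0.025 m).
It also fails if it takes over 54 s, if anything falls off the work surface, if the arm or the gripper's body presses on something with over 40 N, if the wrist force passes 120 N, or if a joint passes its speed limit or range.

ROBOT

A 6-joint arm with a two-finger parallel gripper is mounted at the origin on the work surface. World frame = base frame: x ahead of the robot, y to its left, z up, the work surface at z = 0. Lengths are in m, angles in rad, forces in N, time in s.
With the tool pointing down it reaches from about 0.275 to 0.725 m from the base axis. Payload 5.6 kg.
Tool frame: the origin (TCP) lies between the finger pads; the fingertips stand 11 mm ahead of it and the grasp point (between the pads) lies 8 mm behind it; y points along the fingers, x is the direction in which the jaws open and shut, and the axes are right-handed (so a half turn about y gives the same grasp; the last joint's range is limited). The gripper opens to 85 mm and grips with 20 to 120 N. Pads are 22 mm wide; open, the fingers measure 114 mm over their backs; the gripper's body (76 mm by 85 mm) begins 54 mm behind the grasp point. The pads swing forward as they close: fully open they stand 13 mm farther back than shut.
Start: joints at [-0.885, 0.255, 0.108, 0, -1.424, -0.285], TCP at [0.215, -0.506, 0.242] pointing down, gripper open.
Joint ranges: [-2.95, 2.95], [-1.21, 1.97], [-1.09, 1.5], [-2.87, 1.71], [-2.94, -0.07], [-3.05, 3.05]. Speed limits (rad/s): [2.57, 2.57, 3.14, 3.14, 3.14, 3.14].

INTERFACE

Orientations are given as a unit quaternion [x, y, z, w].
In Python, from plant import manip gives the robot as it stands. The module is installed in compiled form; this text tells all that it offers.
- The arm moves only by the shell command python3 -m handwheel 'ROWS' [FORCE]. ROWS is text: rows parted by semicolons, each of 5 numbers parted by spaces: the shift along the world's x, y, z in cm, then the turn about the world's z in rad, then the opening, from -1 (shut) to 1 (fully open). In form: dx dy dz turn claw; .... A call has 1 to 20 rows; each row shifts and turns the commanded pose from where the row before left it; what a row does not reach is not made up. A row lasts 1/10 s, in which the tool goes at most 50 mm and 8.59 degrees, less where a joint would pass 70% of its speed; a pose out of reach is approached as far as the arm can. A call is refused whole if a number of a shift passes 5 or a number of a turn 0.15, either way. A call with a gripper value outside its range is refused whole. The fingers move at their own pace and stop on an object; FORCE is the grip in N (left out, the last holds). Time passes only in rows, so rows that do not move let the fingers close. It gives the time, the measured TCP pose, the force and the opening at its end, in the units of the state.
- manip.observe(): the state, without advancing time (a new reading comes with each control period).
- manip.get_image(name): name is "scene" or "top"; returns a dict with "frame" (480x640x3 uint8, red, green, blue), "depth" (480x640 float32, m along the optical axis (not along the pixel's ray), 0 where there is no reading), "fx", "fy", "cx", "cy" (pixels), "dist_coeffs" ([k1, k2, p1, p2, k3] as OpenCV has them; the pictures are not rectified), "extrinsics" (4x4, takes a point from camera to world coordinates). Camera axes: x right, y down, z forward; pixel columns grow to the right and rows downward; lengths in m; the calibration is good to about 2 mm. A picture is of the moment at which its call begins.
- manip.sign_off(): hands the job in, once; it reports no verdict.
Trained networks look in the newest picture that a camera, given by its name, has taken for a name from the list of things; names that differ only in an ending like _2 or _b are one class to them, and where a whole thing is asked for, a point or a joint stands for the part that bears it (a point fixed in the world has none). Each returns a list of dicts, best first, with "conf" (0 to 1); they miss things now and then, are a little off and sometimes report something else, mostly with a low value. They report only what shows in the picture. A call takes as long as a camera call. They do not tell look-alikes from the thing itself.
- manip.silhouettes(thing, camera): "mask" (480x640 bool, what is visible of it) and "position" ([column, row] in pixels, amid what is visible of it).
The state is a dict: "clock": time; "joints": joint angles; "dq": joint speeds; "tau": joint torques, N m; "eef_pos": TCP position; "tcp_rot": TCP orientation; "wrist_force": force on the tool from outside, world axes, zero at the start; "wrist_torque": the same for the moment, N m; "finger_gap": finger opening in m.
Only numpy, scipy, OpenCV 4.12 (cv2) and the standard library are available. Lean on these libraries where they do the work, as an engineer would, in place of code of your own. Each camera call takes 0.05 s, during which the arm holds its last target.

## Working session

There is one attempt and no reset: what is moved stays moved. The work goes in short steps, Python scripts to look and compute and a shell command to move; the robot and the scene stay as the last step left them, time stands still between calls to the robot, and variables do not carry over. Pictures are saved under pics/ and viewed, and the job is handed in when it is done.

```bash
mkdir -p pics
cat > h.py <<'E'
import numpy as np, cv2
from plant import manip
def save(name,im): cv2.imwrite('pics/'+name+'.png',im[:,:,::-1])
def proj(im,P):
    T=np.linalg.inv(np.array(im['extrinsics'])); K=np.array([[im['fx'],0,im['cx']],[0,im['fy'],im['cy']],[0,0,1.]])
    return cv2.projectPoints(np.array(P,float).reshape(-1,1,3),cv2.Rodrigues(T[:3,:3])[0],T[:3,3],K,np.array(im['dist_coeffs'],float))[0].reshape(-1,2)
def rays(im,uv):
    K=np.array([[im['fx'],0,im['cx']],[0,im['fy'],im['cy']],[0,0,1.]])
    n=cv2.undistortPointsIter(np.array(uv,float).reshape(-1,1,2),K,np.array(im['dist_coeffs'],float),None,None,(3,40,1e-8)).reshape(-1,2) if 0 else cv2.undistortPoints(np.array(uv,float).reshape(-1,1,2),K,np.array(im['dist_coeffs'],float)).reshape(-1,2)
    return np.c_[n,np.ones(len(n))]
def onz(im,uv,z):
    E=np.array(im['extrinsics']); r=rays(im,uv)@E[:3,:3].T; o=E[:3,3]
    return o+r*((z-o[2])/r[:,2])[:,None]
def cloud(im,mask):
    v,u=np.nonzero(mask&(im['depth']>0)); E=np.array(im['extrinsics'])
    p=rays(im,np.c_[u,v])*im['depth'][v,u][:,None]
    return p@E[:3,:3].T+E[:3,3],np.c_[u,v]
E
cat > a.py <<'E'
from h import *
print(manip.observe())
for c in ['top','scene']:
    im=manip.get_image(c); save(c+'0',im['frame']); print(c,np.array(im['extrinsics']).round(3),im['fx'],im['dist_coeffs'])
    for t in ['lid','knob_bar','rotor_seat','pin_tip','vial','vial_carton','tube_rack','wash_bottle','tip_box','timer','grease_tin']:
        try:
            for d in manip.silhouettes(t,c):
                p,_=cloud(im,d['mask']); print(t,round(d['conf'],2),np.round(d['position']),d['mask'].sum(),p.min(0).round(3),p.max(0).round(3),np.median(p,0).round(3))
        except Exception as e: print(t,e)
E
python3 a.py
```

```text
{'clock': 0.0, 'joints': array([-8.85399474e-01,  2.55744055e-01,  1.06986380e-01, -5.22877368e-04,
       -1.42388417e+00, -2.84575116e-01]), 'dq': array([ 5.17779712e-04, -9.38729538e-04, -1.69123406e-03, -2.43201330e-03,
        1.01807479e-03,  9.53500821e-05]), 'tau': array([ 5.94560915e-04, -3.86635423e+01,  2.37936777e+01,  5.36501884e+00,
       -6.21639309e-03,  3.25508222e-05]), 'eef_pos': array([ 0.21446358, -0.50593865,  0.24138279]), 'tcp_rot': array([ 0.3899098 ,  0.58988086, -0.58914538, -0.39104812]), 'wrist_force': array([ 0.40698462,  0.22622249, -0.63687908]), 'wrist_torque': array([ 0.0187266 ,  0.06519177, -0.0052185 ]), 'finger_gap': 0.08548405139344435}
top [[ 1.800e-02 -9.910e-01  1.310e-01  3.220e-01]
 [-1.000e+00 -1.800e-02  3.000e-03  8.600e-02]
 [-1.000e-03 -1.310e-01 -9.910e-01  1.527e+00]
 [ 0.000e+00  0.000e+00  0.000e+00  1.000e+00]] 482.4464648218167 [-0.05865414  0.          0.          0.          0.        ]
lid 0.85 [288. 306.] 2289 [ 0.248  0.102 -0.002] [0.416 0.264 0.072] [0.331 0.184 0.019]
lid 0.77 [224. 333.] 2276 [ 0.168  0.293 -0.004] [0.3
[... 3219 characters left out ...]
2  0.105] [ 0.503 -0.148  0.076]
wash_bottle 0.56 [178. 314.] 1285 [ 0.68  -0.291 -0.004] [ 0.75  -0.223  0.181] [ 0.731 -0.249  0.105]
wash_bottle 0.4 [371. 275.] 462 [0.527 0.185 0.016] [0.597 0.245 0.072] [0.573 0.213 0.031]
tip_box 0.92 [113. 258.] 2133 [ 0.438 -0.547 -0.005] [ 0.584 -0.384  0.081] [ 0.552 -0.441  0.071]
tip_box 0.6 [285. 279.] 168 [ 0.54  -0.018 -0.003] [0.597 0.009 0.058] [ 0.587 -0.003  0.035]
tip_box 0.5 [282. 349.] 5562 [ 0.675 -0.112 -0.005] [0.884 0.093 0.131] [ 0.791 -0.008  0.04 ]
timer 0.66 [444. 254.] 637 [ 0.437  0.375 -0.004] [0.533 0.459 0.03 ] [0.49  0.416 0.02 ]
grease_tin 0.67 [296. 221.] 512 [ 0.333 -0.021 -0.005] [0.425 0.047 0.049] [0.402 0.015 0.038]
```

View pics/top0.png

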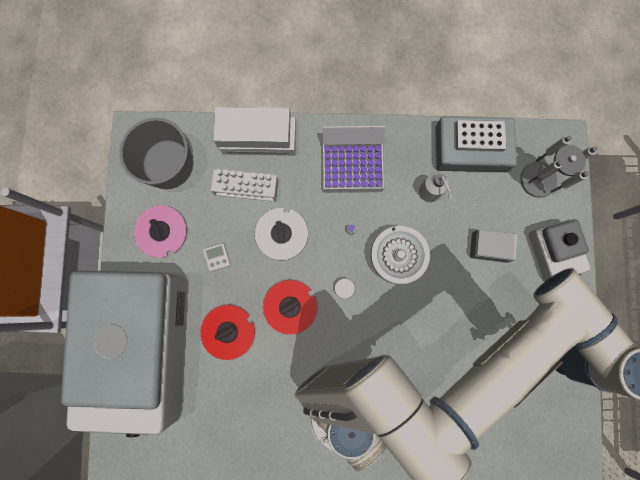

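View pics/scene0.png

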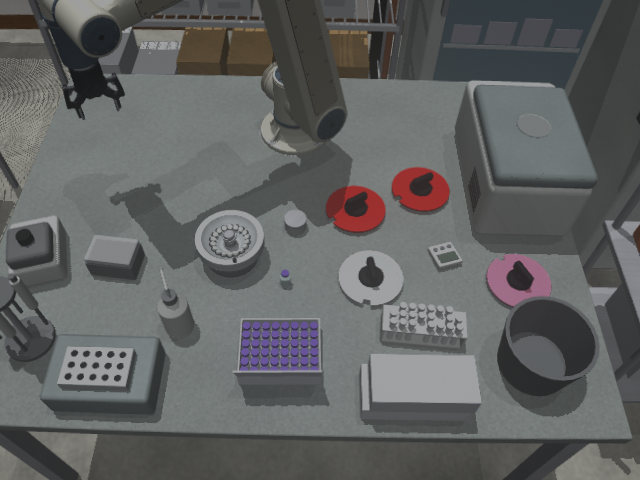

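The grey lid (top ~282,235; notch near 289,210) is the one to take. The red and pink ones are look-alikes. The rotor is at top ~400,254, with its pin near (394,229). Next I measure precisely, using rectified zooms.

```bash
cat > rect.py <<'E'
from h import *
def rect(im,c,z,half,n=400):
    # rectified top view at height z: image right = -y, up = +x
    g=np.linspace(-half,half,n)
    X=c[0]-g[:,None]+0*g[None]; Y=c[1]-g[None]+0*g[:,None]
    uv=proj(im,np.stack([X,Y,0*X+z],-1).reshape(-1,3)).astype(np.float32).reshape(n,n,2)
    return cv2.remap(im['frame'],uv[...,0],uv[...,1],cv2.INTER_CUBIC)
if __name__=='__main__':
    ims={c:manip.get_image(c) for c in ['top','scene']}
    for nm,c,zs in [('lid',(0.562,0.217),(0.018,0.066)),('rot',(0.494,-0.150),(0.087,0.1025))]:
        for z in zs:
            r=[rect(ims[k],c,z,0.1,390) for k in ims]
            for a in r:
                cv2.line(a,(195,0),(195,389),(0,255,0),1); cv2.line(a,(0,195),(389,195),(0,255,0),1)
                rr={'lid':.0845,'rot':.0885}[nm]; cv2.circle(a,(195,195),int(rr/.2*390),(0,0,255),1)
            save('%s_%d'%(nm,z*1000),np.hstack(r))
    for c in ims:
        im=ims[c]
        for t,cc in [('lid',(.562,.217)),('rotor_seat',(.494,-.15))]:
            for d in manip.silhouettes(t,c):
                p,uv=cloud(im,d['mask'])
                if np.hypot(*(np.median(p,0)[:2]-cc))<.03:
                    for lo,hi in [(.014,.022),(.05,.08),(.082,.09),(.094,.106)]:
                        m=(p[:,2]>lo)&(p[:,2]<hi)
                        if m.sum()>3: 
                            q=p[m]; c0,rad=cv2.minEnclosingCircle((q[:,:2]*1000).astype(np.float32)); print(c,t,lo,m.sum(),q.mean(0).round(4),np.round(c0,1),round(rad,1))
                    break
E
python3 rect.py
```

```text
top rotor_seat 0.05 1446 [ 0.4939 -0.1507  0.0678] [ 494.2 -149. ] 88.4
top rotor_seat 0.082 895 [ 0.4944 -0.1533  0.0861] [ 494.6 -149.9] 88.9
top rotor_seat 0.094 81 [ 0.5028 -0.1473  0.098 ] [ 496.8 -145.9] 81.5
scene lid 0.014 1961 [0.5667 0.2171 0.0185] [562.3 217.1] 86.3
scene lid 0.05 184 [0.5678 0.2161 0.0634] [565.3 214.8] 32.4
scene rotor_seat 0.05 1812 [ 0.5008 -0.1492  0.0688] [ 502.4 -148.3] 87.7
scene rotor_seat 0.082 1072 [ 0.4978 -0.152   0.0864] [ 495.5 -152.2] 90.9
scene rotor_seat 0.094 107 [ 0.5042 -0.1465  0.0979] [ 501.4 -149. ] 84.5
```

View pics/lid_18.png

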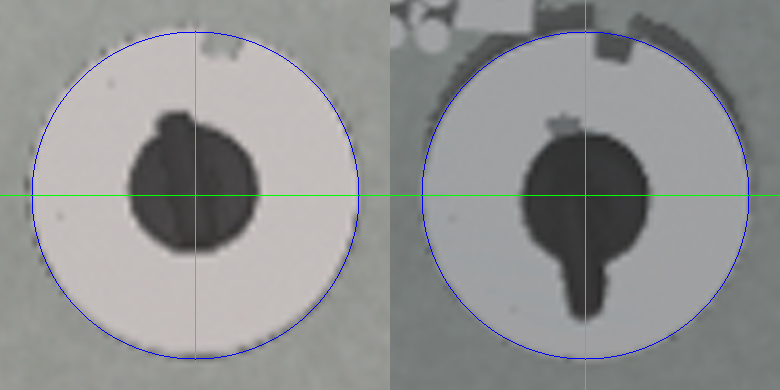

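View pics/lid_66.png

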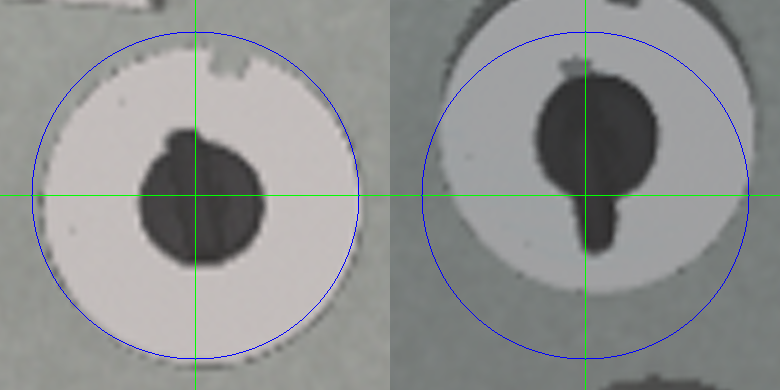

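View pics/rot_87.png

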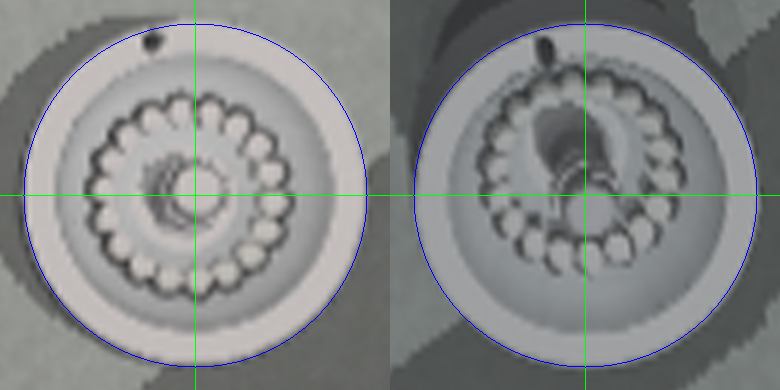

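View pics/rot_102.png

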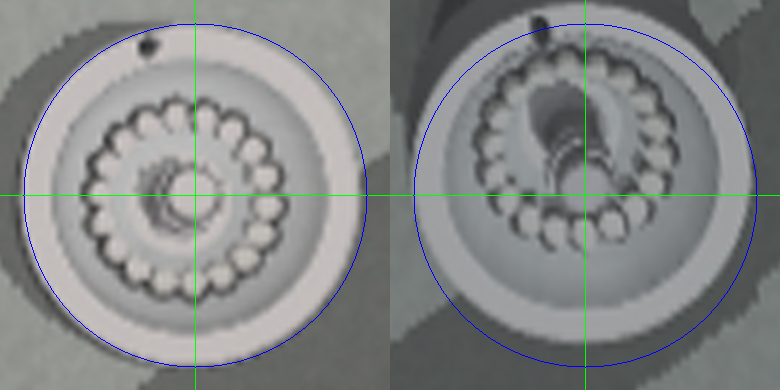

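```bash
cat > s.py <<'E'
from h import *
from scipy.spatial.transform import Rotation as R
o=manip.observe(); M=R.from_quat(o['tcp_rot']).as_matrix()
a=np.arctan2(M[1,0],M[0,0])
print('t',round(o['clock'],2),'pos',o['eef_pos'].round(4),'toolx yaw',a.round(3),'(+pi/2:',((a+np.pi/2+np.pi/2)%np.pi-np.pi/2).round(3),') z',M[:,2].round(3),'q',o['joints'].round(2),'F',o['wrist_force'].round(1),'T',o['wrist_torque'].round(2),'gap',round(o['finger_gap'],4))
E
python3 s.py
python3 - <<'E'
from h import *; from rect import rect
# bar: enhance contrast at z=66 in both
r=[]
for c,n in [('top','top0'),('scene','scene0')]:
    im=manip.get_image(c)
    a=rect(im,(.562,.217),.066,.05,390).astype(float)
    a=np.clip((a-30)*5 if c=='top' else (a-30)*6,0,255).astype(np.uint8)
    t=np.deg2rad(11.3)
    r.append(a)
save('bar',np.hstack(r))
E
```

```text
t 1.5 pos [ 0.2146 -0.5064  0.2423] toolx yaw 1.972 (+pi/2: 0.401 ) z [-0.921 -0.39  -0.   ] q [-0.89  0.26  0.11 -0.   -1.42 -0.28] F [-0.7 -0.9 -0.6] T [-0.03  0.03  0.  ] gap 0.0854
```

View pics/bar.png

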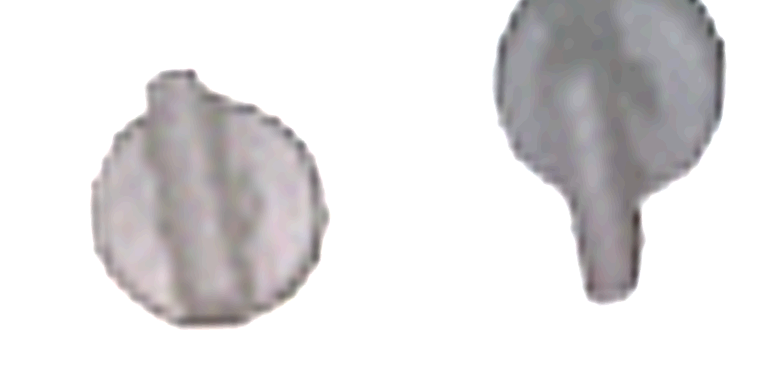

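The bar axis is at about 0.17 rad and the lid at (0.562, 0.217). I move above the lid.

```bash
python3 -m handwheel '1.93 4 0 -0.013 1; 1.93 4 0 -0.013 1; 1.93 4 0 -0.013 1; 1.93 4 0 -0.013 1; 1.93 4 0 -0.013 1; 1.93 4 0 -0.013 1; 1.93 4 0 -0.013 1; 1.93 4 0 -0.013 1; 1.93 4 0 -0.013 1; 1.93 4 0 -0.013 1; 1.93 4 0 -0.013 1; 1.93 4 0 -0.013 1; 1.93 4 0 -0.013 1; 1.93 4 0 -0.013 1; 1.93 4 0 -0.013 1; 1.93 4 0 -0.013 1; 1.93 4 0 -0.013 1; 1.93 4 0 -0.013 1; 0 0 0 0 1; 0 0 0 0 1' 40; python3 s.py
```

```text
clock: 3.6
eef_pos: [0.5621, 0.2143, 0.2413]
tcp_rot: [-0.456, -0.54, 0.541, 0.456]
wrist_force: [0.4, -1.4, -0.2]
finger_gap: 0.0853
t 3.6 pos [0.5621 0.2143 0.2413] toolx yaw 1.739 (+pi/2: 0.168 ) z [-0.986 -0.167  0.001] q [ 0.62  0.36  0.25  0.   -1.46 -2.03] F [ 0.4 -1.4 -0.2] T [-0.08  0.05  0.03] gap 0.0853
```

```bash
python3 -m handwheel '0 0.27 -3 0 1; 0 0 -4 0 1; 0 0 -4 0 1; 0 0 -4 0 1; 0 0 -3 0 1; 0 0 -1.4 0 1; 0 0 0 0 1; 0 0 0 0 1' 40; python3 s.py
python3 - <<'E'
from h import *
im=manip.get_image('scene'); save('pre',cv2.resize(im['frame'][170:340,270:470],(800,600)[0:2],interpolation=cv2.INTER_CUBIC)[:,:,:])
E
```

```text
clock: 4.4
eef_pos: [0.5625, 0.2158, 0.0496]
tcp_rot: [0.457, 0.54, -0.539, -0.456]
wrist_force: [-0.5, 1.0, 0.1]
finger_gap: 0.0855
t 4.4 pos [0.5625 0.2158 0.0496] toolx yaw 1.737 (+pi/2: 0.166 ) z [-0.986 -0.166 -0.001] q [ 0.63  0.48 -0.07  0.   -1.02 -2.03] F [-0.5  1.   0.1] T [ 0.04 -0.02  0.04] gap 0.0855
```

View pics/pre.png

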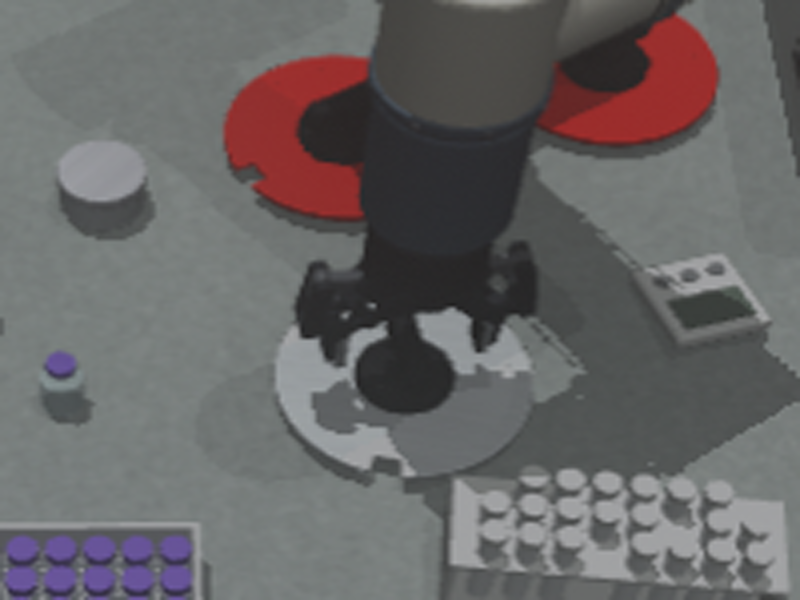

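The open fingers straddle the bar, with the notch visible at about (388,468) in the crop. I close on it.

```bash
python3 -m handwheel '0 0.1 -0.2 0 -1; 0 0 0 0 -1; 0 0 0 0 -1; 0 0 0 0 -1; 0 0 0 0 -1; 0 0 0 0 -1; 0 0 0 0 -1; 0 0 0 0 -1' 60; python3 s.py
```

```text
clock: 5.25
eef_pos: [0.5622, 0.2172, 0.047]
tcp_rot: [0.457, 0.54, -0.54, -0.456]
wrist_force: [-2.2, -1.4, 5.5]
finger_gap: 0.0202
t 5.25 pos [0.5622 0.2172 0.047 ] toolx yaw 1.738 (+pi/2: 0.167 ) z [-0.986 -0.166 -0.001] q [ 0.63  0.48 -0.07  0.   -1.01 -2.03] F [-2.2 -1.4  5.5] T [-0.37  0.67  0.05] gap 0.0202
```

```bash
python3 -m handwheel '0 0 0.5 0 -1; 0 0 0.7 0 -1; 0 0 0.7 0 -1; 0 0 0.7 0 -1; 0 0 1 0 -1; 0 0 1.5 0 -1; 0 0 2 0 -1; 0 0 3 0 -1; 0 0 3 0 -1; 0 0 2.5 0 -1; 0 0 1 0 -1; 0 0 0 0 -1; 0 0 0 0 -1'; python3 s.py
python3 - <<'E'
from h import *
im=manip.get_image('scene'); save('lift',cv2.resize(im['frame'][120:340,220:514],(800,600),interpolation=cv2.INTER_CUBIC))
E
```

```text
clock: 6.55
eef_pos: [0.5611, 0.2172, 0.2105]
tcp_rot: [-0.456, -0.539, 0.541, 0.457]
wrist_force: [-0.6, -0.2, -7.3]
finger_gap: 0.0206
t 6.55 pos [0.5611 0.2172 0.2105] toolx yaw 1.737 (+pi/2: 0.167 ) z [-0.986 -0.166  0.003] q [ 0.63  0.37  0.19 -0.   -1.39 -2.03] F [-0.6 -0.2 -7.3] T [-0.01  0.11 -0.03] gap 0.0206
```

View pics/lift.png

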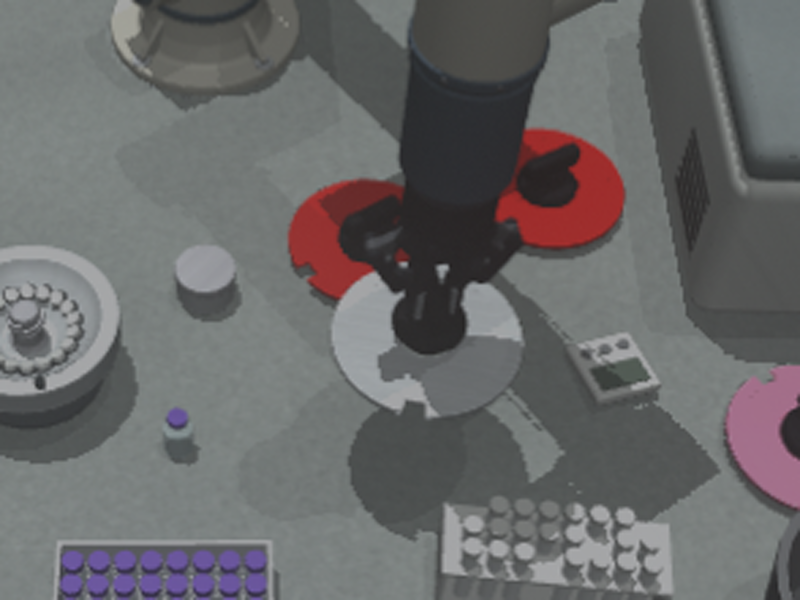

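```bash
python3 -m handwheel '-0.15 -0.8 0 0.01 -1; -0.3 -1.6 0 0.02 -1; -0.4 -2.2 0 0.03 -1; -0.4 -2.2 0 0.03 -1; -0.4 -2.2 0 0.03 -1; -0.4 -2.2 0 0.03 -1; -0.4 -2.2 0 0.03 -1; -0.4 -2.2 0 0.03 -1; -0.4 -2.2 0 0.03 -1; -0.4 -2.2 0 0.03 -1; -0.4 -2.2 0 0.03 -1; -0.4 -2.2 0 0.03 -1; -0.4 -2.2 0 0.03 -1; -0.4 -2.2 0 0.03 -1; -0.4 -2.2 0 0.03 -1; -0.4 -2.2 0 0.02 -1; -0.4 -2.2 0 0.02 -1; -0.3 -1.6 0 0.01 -1; -0.1 -0.5 0 0 -1; 0 0 0 0 -1'; python3 s.py
cat > v.py <<'E'
import sys
from h import *; from rect import rect
n=sys.argv[1]; z=float(sys.argv[2]); cx=float(sys.argv[3]); cy=float(sys.argv[4])
r=[]
for c in ['top','scene']:
    im=manip.get_image(c); a=rect(im,(cx,cy),z,.1,390)
    cv2.circle(a,(195,195),int(.0845/.2*390),(0,0,255),1); r.append(a)
    save(n+'_'+c,cv2.resize(im['frame'][160:340,(300 if c=='top' else 130):(500 if c=='top' else 330)],(800,720)[:1]+(600,)))
save(n,np.hstack(r))
E
python3 v.py hang 0.163 0.494 -0.150
```

```text
clock: 8.6
eef_pos: [0.4927, -0.1584, 0.2116]
tcp_rot: [-0.318, -0.631, 0.631, 0.319]
wrist_force: [0.3, 1.4, -6.3]
finger_gap: 0.0203
t 8.6 pos [ 0.4927 -0.1584  0.2116] toolx yaw 2.206 (+pi/2: 0.635 ) z [-0.805 -0.593  0.001] q [-0.01  0.2  -0.04 -0.   -1.33 -0.93] F [ 0.3  1.4 -6.3] T [ 0.09 -0.   -0.  ] gap 0.0203
```

View pics/hang.png

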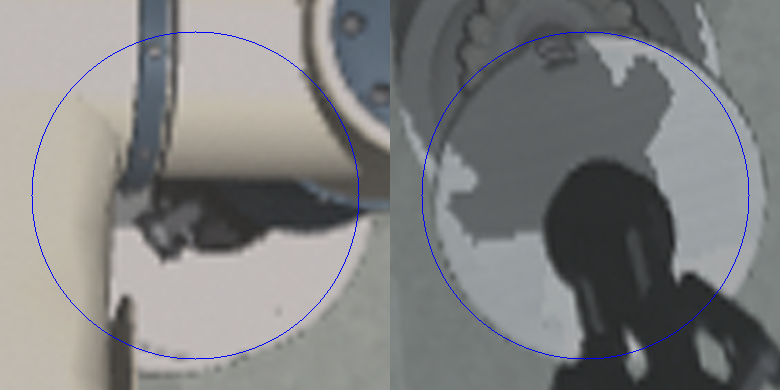

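View pics/hang_scene.png

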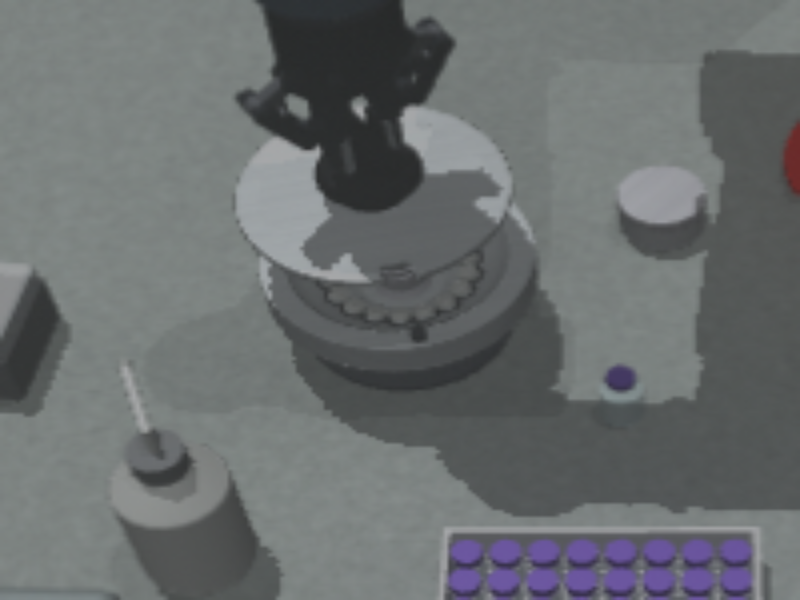

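```bash
python3 -m handwheel '0.03 0.2 0 0 -1; 0.06 0.4 0 0 -1; 0.03 0.24 0 0 -1; 0 0 0 0 -1; 0 0 0 0 -1; 0 0 0 0 -1'; python3 s.py
cat > n.py <<'E'
from h import *
from rect import rect
import sys
o=manip.observe(); cx,cy,tz=o['eef_pos']; z=float(sys.argv[2])
im=manip.get_image('scene')
f=cv2.resize(im['frame'][210:290,180:290],None,fx=7,fy=7,interpolation=cv2.INTER_CUBIC).copy()
def mk(P,col):
    for u,v in proj(im,P): cv2.circle(f,(int((u-180+.5)*7),int((v-210+.5)*7)),3,col,-1)
for d,col in [(14,(255,0,0)),(16.5,(0,255,0)),(19,(0,0,255))]:
    a=np.deg2rad(d)
    mk([[.494+.08*np.cos(a),-.15+.08*np.sin(a),.1025]],col)
    mk([[cx+.0705*np.cos(a),cy+.0705*np.sin(a),z]],col)
    mk([[cx+.0845*np.cos(a),cy+.0845*np.sin(a),z]],col)
save(sys.argv[1],f)
E
python3 n.py notch1 0.163
```

```text
clock: 9.3
eef_pos: [0.4947, -0.1492, 0.2123]
tcp_rot: [-0.318, -0.631, 0.631, 0.318]
wrist_force: [-0.3, -0.5, -6.5]
finger_gap: 0.0204
t 9.3 pos [ 0.4947 -0.1492  0.2123] toolx yaw 2.208 (+pi/2: 0.637 ) z [-0.804 -0.595  0.   ] q [ 0.01  0.2  -0.04  0.   -1.33 -0.94] F [-0.3 -0.5 -6.5] T [-0.02  0.04  0.01] gap 0.0204
```

View pics/notch1.png

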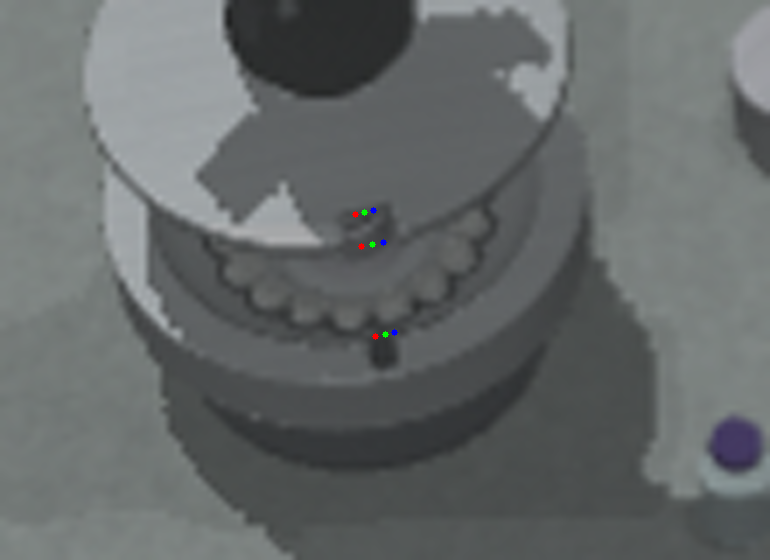

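```bash
python3 -m handwheel '-0.05 -0.08 -1 0 -1; 0 0 -1.5 0 -1; 0 0 -1.5 0 -1; 0 0 -1 0 -1; 0 0 -0.5 0 -1; 0 0 -0.3 0 -1; 0 0 -0.3 0 -1; 0 0 0 0 -1; 0 0 0 0 -1'; python3 s.py; python3 n.py notch2 0.1
```

```text
clock: 10.25
eef_pos: [0.4945, -0.1502, 0.1517]
tcp_rot: [0.319, 0.631, -0.631, -0.318]
wrist_force: [-0.1, 0.1, -5.8]
finger_gap: 0.0204
t 10.25 pos [ 0.4945 -0.1502  0.1517] toolx yaw 2.208 (+pi/2: 0.637 ) z [-0.804 -0.595 -0.001] q [ 0.01  0.24 -0.15  0.   -1.18 -0.94] F [-0.1  0.1 -5.8] T [0.02 0.01 0.01] gap 0.0204
```

View pics/notch2.png

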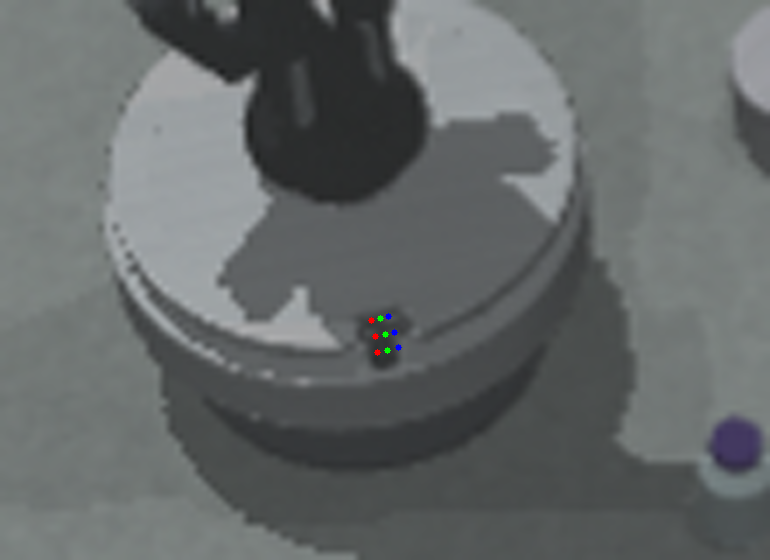

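The pin (383,335) sits in the middle of the notch (357–411). I lower slowly.

```bash
python3 -m handwheel '0 0 -0.2 0 -1; 0 0 -0.2 0 -1; 0 0 -0.2 0 -1; 0 0 -0.2 0 -1; 0 0 -0.2 0 -1; 0 0 -0.2 0 -1; 0 0 0 0 -1; 0 0 0 0 -1'; python3 s.py;  python3 -m handwheel '0 0 -0.2 0 -1; 0 0 -0.2 0 -1; 0 0 0 0 -1'; python3 s.py; python3 n.py notch3 0.094
```

```text
clock: 11.1
eef_pos: [0.4941, -0.1506, 0.1397]
tcp_rot: [-0.318, -0.631, 0.632, 0.318]
wrist_force: [-2.0, -3.4, -1.7]
finger_gap: 0.0205
t 11.1 pos [ 0.4941 -0.1506  0.1397] toolx yaw 2.208 (+pi/2: 0.637 ) z [-0.804 -0.595  0.001] q [ 0.01  0.25 -0.17  0.   -1.15 -0.94] F [-2.  -3.4 -1.7] T [-1.1   0.79  0.04] gap 0.0205
clock: 11.4
eef_pos: [0.4941, -0.1505, 0.1351]
tcp_rot: [-0.318, -0.631, 0.632, 0.318]
wrist_force: [-1.9, -3.6, -2.1]
finger_gap: 0.0203
t 11.4 pos [ 0.4941 -0.1505  0.1351] toolx yaw 2.208 (+pi/2: 0.637 ) z [-0.804 -0.595  0.001] q [ 0.01  0.25 -0.18  0.   -1.14 -0.94] F [-1.9 -3.6 -2.1] T [-1.56  0.86  0.01] gap 0.0203
```

View pics/notch3.png

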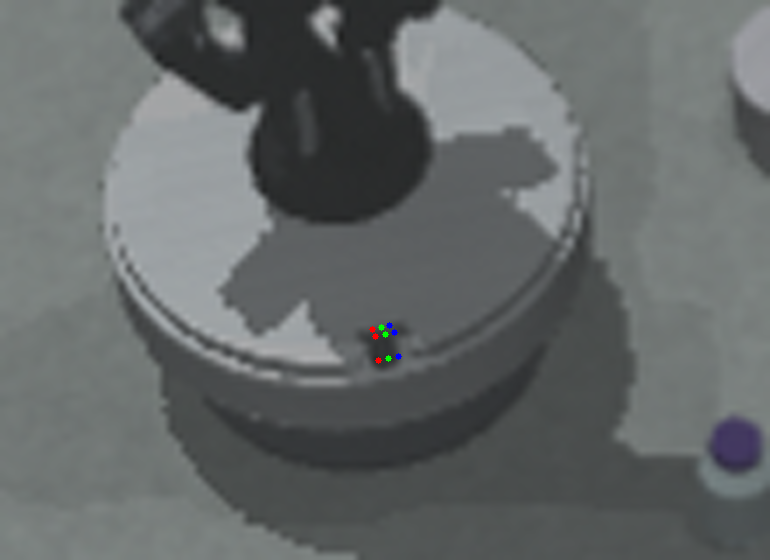

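```bash
cat > pl.py <<'E'
from h import *
import sys
c0=np.array([.494,-.15])
for c in ['top','scene']:
    im=manip.get_image(c)
    P,_=cloud(im,np.ones((480,640),bool)); r=np.hypot(*(P[:,:2]-c0).T)
    m=(r<.078)&(r>.04)&(abs(P[:,2]-.094)<.012); q=P[m]
    for _ in range(4):
        A=np.c_[q[:,:2]-c0,np.ones(len(q))]; k=np.linalg.lstsq(A,q[:,2],rcond=None)[0]; e=abs(A@k-q[:,2]); q=q[e<max(.002,2*np.median(e))]
    print(c,len(q),'tilt x,y',k[:2].round(4),'z',k[2].round(4),'res',e.std().round(4))
    m=(r<.1)&(r>.07)&(P[:,2]>.0915)&(P[:,2]<.1); q=P[m][:,:2]
    # top edge circle
    print('  enclosing',np.round(cv2.minEnclosingCircle((q*1000).astype(np.float32))[0],1),cv2.minEnclosingCircle((q*1000).astype(np.float32))[1])
E
python3 pl.py; python3 s.py
```

```text
top 335 tilt x,y [-0.0041  0.004 ] z 0.0939 res 0.0008
  enclosing [ 460.  -162.9] 71.28584289550781
scene 892 tilt x,y [-0.0014  0.0013] z 0.0953 res 0.0007
  enclosing [ 497.8 -149.3] 88.17303466796875
t 11.55 pos [ 0.4941 -0.1505  0.1353] toolx yaw 2.208 (+pi/2: 0.637 ) z [-0.804 -0.595  0.001] q [ 0.01  0.25 -0.18  0.   -1.14 -0.94] F [-2.7 -4.7 -3.2] T [-1.69  0.92  0.03] gap 0.0206
```

The lid is level and its plate top is at 0.094, so it is nested. I ease the side load and come down onto the thread.

```bash
python3 -m handwheel '-0.02 -0.06 -0.1 0 -1; 0 0 -0.1 0 -1; 0 0 0 0 -1'; python3 s.py;  python3 -m handwheel '0 0 -0.1 0 -1; 0 0 0 0 -1'; python3 s.py;python3 -m handwheel '0 0 -0.1 0 -1; 0 0 0 0 -1'; python3 s.py
```

```text
clock: 11.85
eef_pos: [0.4941, -0.1505, 0.1331]
tcp_rot: [0.318, 0.631, -0.631, -0.318]
wrist_force: [-1.2, -1.7, -2.7]
finger_gap: 0.0204
t 11.85 pos [ 0.4941 -0.1505  0.1331] toolx yaw 2.208 (+pi/2: 0.637 ) z [-0.804 -0.595 -0.   ] q [ 0.01  0.25 -0.18 -0.   -1.14 -0.94] F [-1.2 -1.7 -2.7] T [-0.93  0.66  0.  ] gap 0.0204
clock: 12.05
eef_pos: [0.4941, -0.1506, 0.1322]
tcp_rot: [0.318, 0.631, -0.631, -0.318]
wrist_force: [-1.8, -1.9, -2.3]
finger_gap: 0.0202
t 12.05 pos [ 0.4941 -0.1506  0.1322] toolx yaw 2.208 (+pi/2: 0.637 ) z [-0.804 -0.595 -0.   ] q [ 0.01  0.25 -0.18 -0.   -1.13 -0.94] F [-1.8 -1.9 -2.3] T [-0.79  0.61 -0.01] gap 0.0202
clock: 12.25
eef_pos: [0.4941, -0.1506, 0.1313]
tcp_rot: [0.318, 0.631, -0.631, -0.318]
wrist_force: [-1.5, -0.9, -1.8]
finger_gap: 0.0204
t 12.25 pos [ 0.4941 -0.1506  0.1313] toolx yaw 2.208 (+pi/2: 0.637 ) z [-0.804 -0.595 -0.   ] q [ 0.01  0.25 -0.19 -0.   -1.13 -0.94] F [-1.5 -0.9 -1.8] T [-0.62  0.75  0.  ] gap 0.0204
```

```bash
python3 -m handwheel '0 -0.05 -0.1 0 -1; 0 0 0 0 -1'; python3 s.py;python3 -m handwheel '0 0 -0.1 0 -1; 0 0 0 0 -1'; python3 s.py; python3 pl.py
```

```text
clock: 12.45
eef_pos: [0.4942, -0.151, 0.1308]
tcp_rot: [0.319, 0.632, -0.631, -0.318]
wrist_force: [-3.9, 0.5, 2.9]
finger_gap: 0.0208
t 12.45 pos [ 0.4942 -0.151   0.1308] toolx yaw 2.208 (+pi/2: 0.637 ) z [-0.804 -0.595 -0.001] q [ 0.01  0.25 -0.19 -0.   -1.13 -0.94] F [-3.9  0.5  2.9] T [ 0.07  1.31 -0.01] gap 0.0208
clock: 12.65
eef_pos: [0.4943, -0.1511, 0.1305]
tcp_rot: [0.319, 0.632, -0.631, -0.318]
wrist_force: [-6.2, 1.5, 8.6]
finger_gap: 0.0206
t 12.65 pos [ 0.4943 -0.1511  0.1305] toolx yaw 2.208 (+pi/2: 0.637 ) z [-0.804 -0.595 -0.001] q [ 0.01  0.25 -0.19  0.   -1.13 -0.94] F [-6.2  1.5  8.6] T [0.62 1.99 0.03] gap 0.0206
top 310 tilt x,y [0.005 0.007] z 0.0942 res 0.0007
  enclosing [ 459.2 -164.2] 71.0616226196289
scene 809 tilt x,y [-0.0021  0.001 ] z 0.0948 res 0.0007
  enclosing [ 497.1 -148.4] 88.63021087646484
```

```bash
python3 -m handwheel '-0.05 0 0.02 0.07 -1; 0 0 0.03 0.07 -1; 0 0 0.03 0.07 -1; 0 0 0.03 0.07 -1; 0 0 0.03 0.07 -1; 0 0 0.03 0.07 -1; 0 0 0.03 0.07 -1; 0 0 0.03 0.07 -1; 0 0 0 0 -1'; python3 s.py
```

```text
clock: 13.65
eef_pos: [0.4945, -0.1514, 0.133]
tcp_rot: [-0.132, -0.695, 0.695, 0.13]
wrist_force: [-4.2, -0.2, 6.8]
finger_gap: 0.0203
t 13.65 pos [ 0.4945 -0.1514  0.133 ] toolx yaw 2.77 (+pi/2: 1.199 ) z [-0.363 -0.932 -0.   ] q [ 0.01  0.25 -0.18  0.   -1.13 -0.38] F [-4.2 -0.2  6.8] T [0.03 1.28 0.03] gap 0.0203
```

```bash
python3 -m handwheel '-0.03 0.03 0.03 0.07 -1; 0 0 0.03 0.07 -1; 0 0 0.03 0.07 -1; 0 0 0.03 0.07 -1; 0 0 0.03 0.07 -1; 0 0 0.03 0.07 -1; 0 0 0.03 0.07 -1; 0 0 0.03 0.07 -1; 0 0 0 0 -1'; python3 s.py; python3 n.py notch4 0.094
```

```text
clock: 14.55
eef_pos: [0.4949, -0.1513, 0.1354]
tcp_rot: [0.065, -0.703, 0.705, -0.068]
wrist_force: [-2.2, -1.4, 4.4]
finger_gap: 0.0203
t 14.55 pos [ 0.4949 -0.1513  0.1354] toolx yaw -2.954 (+pi/2: -1.384 ) z [ 0.186 -0.983  0.002] q [ 0.01  0.25 -0.18  0.   -1.14  0.18] F [-2.2 -1.4  4.4] T [-0.44  0.24  0.05] gap 0.0203
```

View pics/notch4.png

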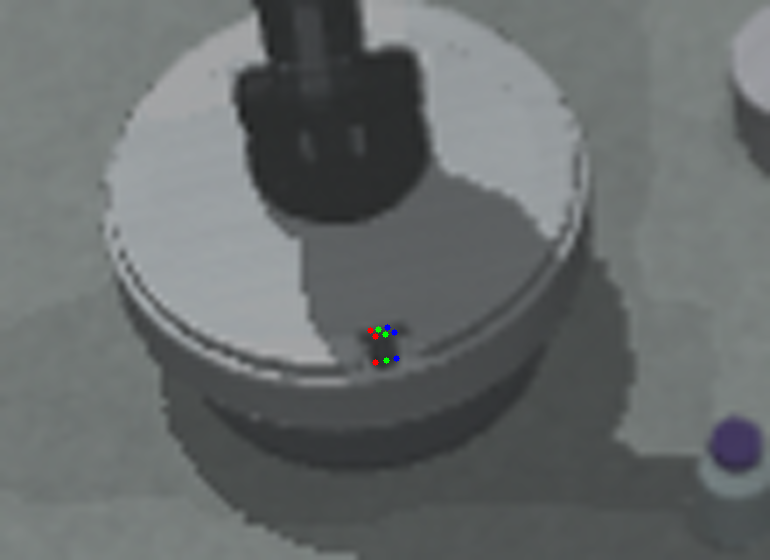

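```bash
python3 -m handwheel '0 0 0.02 0.06 -1; 0 0 0.01 0.06 -1; 0 0 0 0 -1'; python3 s.py; python3 -m handwheel '0 0 0 0.06 -1; 0 0 0 0.06 -1; 0 0 0 0 -1'; python3 s.py; python3 -m handwheel '0 0 0 0.06 -1; 0 0 0 0.06 -1; 0 0 0 0 -1'; python3 s.py
```

```text
clock: 14.9
eef_pos: [0.4949, -0.1513, 0.1356]
tcp_rot: [0.106, -0.698, 0.699, -0.109]
wrist_force: [0.4, -0.9, 4.7]
finger_gap: 0.0205
t 14.9 pos [ 0.4949 -0.1513  0.1356] toolx yaw -2.836 (+pi/2: -1.265 ) z [ 0.301 -0.954  0.002] q [ 0.01  0.25 -0.18  0.   -1.14  0.3 ] F [ 0.4 -0.9  4.7] T [-0.49 -0.03  0.1 ] gap 0.0205
clock: 15.2
eef_pos: [0.4948, -0.1512, 0.1348]
tcp_rot: [0.148, -0.691, 0.692, -0.15]
wrist_force: [3.3, -3.2, -0.1]
finger_gap: 0.0204
t 15.2 pos [ 0.4948 -0.1512  0.1348] toolx yaw -2.717 (+pi/2: -1.146 ) z [ 0.412 -0.911  0.002] q [ 0.01  0.25 -0.18  0.   -1.14  0.42] F [ 3.3 -3.2 -0.1] T [-0.99 -1.32  0.05] gap 0.0204
clock: 15.5
eef_pos: [0.4948, -0.1511, 0.1343]
tcp_rot: [0.189, -0.681, 0.682, -0.191]
wrist_force: [5.1, -3.0, -2.2]
finger_gap: 0.0204
t 15.5 pos [ 0.4948 -0.1511  0.1343] toolx yaw -2.597 (+pi/2: -1.027 ) z [ 0.518 -0.856  0.002] q [ 0.01  0.25 -0.18  0.   -1.14  0.54] F [ 5.1 -3.  -2.2] T [-1.2  -1.66  0.04] gap 0.0204
```

The support is gone (Fz −2.2, just the knob's weight) at knob ≈1.83, so I lower it to let it drop.

```bash
python3 -m handwheel '-0.05 0.03 -0.1 0.04 -1; 0 0 -0.1 0 -1; 0 0 -0.1 0 -1; 0 0 -0.1 0 -1; 0 0 0 0 -1'; python3 s.py; python3 -m handwheel '0 0 -0.1 0 -1; 0 0 -0.1 0 -1; 0 0 0 0 -1'; python3 s.py
```

```text
clock: 16.0
eef_pos: [0.4946, -0.1509, 0.1304]
tcp_rot: [0.202, -0.677, 0.678, -0.204]
wrist_force: [4.7, -3.8, -2.3]
finger_gap: 0.0206
t 16.0 pos [ 0.4946 -0.1509  0.1304] toolx yaw -2.559 (+pi/2: -0.988 ) z [ 0.55  -0.835  0.003] q [ 0.01  0.25 -0.19  0.   -1.13  0.57] F [ 4.7 -3.8 -2.3] T [-1.42 -1.88  0.02] gap 0.0206
clock: 16.3
eef_pos: [0.4947, -0.151, 0.1287]
tcp_rot: [0.202, -0.677, 0.678, -0.204]
wrist_force: [6.0, -4.1, -1.3]
finger_gap: 0.0207
t 16.3 pos [ 0.4947 -0.151   0.1287] toolx yaw -2.559 (+pi/2: -0.988 ) z [ 0.55  -0.835  0.003] q [ 0.01  0.25 -0.19  0.   -1.12  0.57] F [ 6.  -4.1 -1.3] T [-1.33 -1.69  0.03] gap 0.0207
```

```bash
python3 -m handwheel '-0.03 0.02 -0.1 0 -1; 0 0 0 0 -1'; python3 s.py; python3 -m handwheel '0 0 -0.1 0 -1; 0 0 0 0 -1; 0 0 0 0 -1'; python3 s.py; python3 pl.py
```

```text
clock: 16.5
eef_pos: [0.4947, -0.151, 0.1285]
tcp_rot: [0.202, -0.676, 0.678, -0.205]
wrist_force: [4.0, -3.0, 2.8]
finger_gap: 0.0203
t 16.5 pos [ 0.4947 -0.151   0.1285] toolx yaw -2.559 (+pi/2: -0.988 ) z [ 0.551 -0.835  0.004] q [ 0.01  0.25 -0.19  0.   -1.12  0.57] F [ 4.  -3.   2.8] T [-1.35 -1.36 -0.  ] gap 0.0203
clock: 16.8
eef_pos: [0.4948, -0.1511, 0.1283]
tcp_rot: [0.202, -0.676, 0.678, -0.205]
wrist_force: [2.9, -2.3, 7.8]
finger_gap: 0.0206
t 16.8 pos [ 0.4948 -0.1511  0.1283] toolx yaw -2.558 (+pi/2: -0.987 ) z [ 0.551 -0.835  0.005] q [ 0.01  0.25 -0.19  0.   -1.12  0.57] F [ 2.9 -2.3  7.8] T [-0.98 -0.8   0.02] gap 0.0206
top 278 tilt x,y [-0.0078 -0.0145] z 0.0934 res 0.0008
  enclosing [ 451.7 -162.8] 72.0615005493164
scene 877 tilt x,y [-0.0029  0.0007] z 0.0949 res 0.0006
  enclosing [ 496.2 -150.5] 88.84143829345703
```

Dropped 8 mm and supported again (lift ≈0.0054). Now I turn forwards, following the thread.

```bash
python3 -m handwheel '0 0 -0.02 -0.07 -1; 0 0 -0.03 -0.07 -1; 0 0 -0.03 -0.07 -1; 0 0 -0.03 -0.07 -1; 0 0 -0.03 -0.07 -1; 0 0 0 0 -1'; python3 s.py; python3 -m handwheel '0 0 -0.03 -0.07 -1; 0 0 -0.03 -0.07 -1; 0 0 -0.03 -0.07 -1; 0 0 -0.03 -0.07 -1; 0 0 -0.03 -0.07 -1; 0 0 0 0 -1'; python3 s.py
```

```text
clock: 17.5
eef_pos: [0.4946, -0.1512, 0.1267]
tcp_rot: [0.08, -0.701, 0.703, -0.083]
wrist_force: [1.3, -3.8, 6.5]
finger_gap: 0.0206
t 17.5 pos [ 0.4946 -0.1512  0.1267] toolx yaw -2.91 (+pi/2: -1.34 ) z [ 0.229 -0.973  0.003] q [ 0.01  0.25 -0.2   0.   -1.11  0.22] F [ 1.3 -3.8  6.5] T [-1.2  -0.7  -0.04] gap 0.0206
clock: 18.1
eef_pos: [0.4943, -0.1512, 0.1252]
tcp_rot: [-0.044, -0.705, 0.706, 0.04]
wrist_force: [1.2, -3.1, 8.2]
finger_gap: 0.0203
t 18.1 pos [ 0.4943 -0.1512  0.1252] toolx yaw 3.023 (+pi/2: 1.452 ) z [-0.119 -0.993  0.001] q [ 0.01  0.25 -0.2   0.   -1.11 -0.13] F [ 1.2 -3.1  8.2] T [-1.11 -0.43 -0.12] gap 0.0203
```

```bash
python3 -m handwheel '0 0 -0.03 -0.07 -1; 0 0 -0.03 -0.07 -1; 0 0 -0.03 -0.07 -1; 0 0 -0.03 -0.07 -1; 0 0 -0.03 -0.07 -1; 0 0 -0.03 -0.07 -1; 0 0 0 0 -1'; python3 s.py; python3 -m handwheel '0 0 -0.03 -0.07 -1; 0 0 -0.03 -0.07 -1; 0 0 -0.03 -0.07 -1; 0 0 0 0 -1'; python3 s.py
```

```text
clock: 18.8
eef_pos: [0.4939, -0.151, 0.1232]
tcp_rot: [-0.19, -0.681, 0.682, 0.187]
wrist_force: [0.7, -2.1, 7.7]
finger_gap: 0.0205
t 18.8 pos [ 0.4939 -0.151   0.1232] toolx yaw 2.603 (+pi/2: 1.032 ) z [-0.513 -0.858 -0.001] q [ 0.01  0.26 -0.2   0.   -1.11 -0.55] F [ 0.7 -2.1  7.7] T [-0.98 -0.25 -0.15] gap 0.0205
clock: 19.2
eef_pos: [0.4938, -0.151, 0.1225]
tcp_rot: [-0.26, -0.658, 0.658, 0.257]
wrist_force: [-1.1, -1.0, 10.1]
finger_gap: 0.0207
t 19.2 pos [ 0.4938 -0.151   0.1225] toolx yaw 2.393 (+pi/2: 0.822 ) z [-0.681 -0.733 -0.001] q [ 0.01  0.26 -0.2   0.   -1.11 -0.76] F [-1.1 -1.  10.1] T [-0.6   0.21 -0.03] gap 0.0207
```

```bash
python3 -m handwheel '0 0 -0.03 -0.06 -1; 0 0 -0.03 -0.06 -1; 0 0 -0.02 -0.06 -1; 0 0 0 0 -1'; python3 s.py; python3 -m handwheel '0 0 -0.02 -0.06 -1; 0 0 -0.02 -0.06 -1; 0 0 0 0 -1'; python3 s.py; python3 -m handwheel '0 0 -0.02 -0.06 -1;  0 0 0 -0.06 -1; 0 0 0 0 -1'; python3 s.py
```

```text
clock: 19.6
eef_pos: [0.4938, -0.1509, 0.1224]
tcp_rot: [0.318, 0.632, -0.632, -0.315]
wrist_force: [-3.1, 0.3, 13.7]
finger_gap: 0.0206
t 19.6 pos [ 0.4938 -0.1509  0.1224] toolx yaw 2.213 (+pi/2: 0.643 ) z [-0.801 -0.599 -0.002] q [ 0.01  0.26 -0.21  0.   -1.1  -0.94] F [-3.1  0.3 13.7] T [-0.05  0.98  0.05] gap 0.0206
clock: 19.9
eef_pos: [0.4937, -0.1508, 0.1224]
tcp_rot: [0.355, 0.612, -0.612, -0.352]
wrist_force: [-3.8, 0.6, 16.5]
finger_gap: 0.0204
t 19.9 pos [ 0.4937 -0.1508  0.1224] toolx yaw 2.093 (+pi/2: 0.523 ) z [-0.866 -0.499 -0.003] q [ 0.01  0.26 -0.21  0.   -1.1  -1.06] F [-3.8  0.6 16.5] T [ 0.24  1.34 -0.01] gap 0.0204
clock: 20.2
eef_pos: [0.4937, -0.1507, 0.1223]
tcp_rot: [0.391, 0.59, -0.589, -0.388]
wrist_force: [-4.7, 1.9, 17.6]
finger_gap: 0.0204
t 20.2 pos [ 0.4937 -0.1507  0.1223] toolx yaw 1.974 (+pi/2: 0.403 ) z [-0.92  -0.392 -0.003] q [ 0.01  0.26 -0.21  0.   -1.1  -1.18] F [-4.7  1.9 17.6] T [ 0.42  1.6  -0.  ] gap 0.0204
```

```bash
python3 -m handwheel '0 0 0.03 -0.05 -1; 0 0 0.03 0 -1'; python3 s.py; python3 -m handwheel '0 0 0.03 -0.05 -1;  0 0 0.03 0 -1'; python3 s.py; python3 -m handwheel '0 0 0.03 -0.05 -1;  0 0 0 0 -1'; python3 s.py; python3 n.py notch5 0.094
```

```text
clock: 20.4
eef_pos: [0.4936, -0.1507, 0.1224]
tcp_rot: [0.406, 0.58, -0.58, -0.403]
wrist_force: [-2.1, 0.3, 13.8]
finger_gap: 0.0205
t 20.4 pos [ 0.4936 -0.1507  0.1224] toolx yaw 1.924 (+pi/2: 0.353 ) z [-0.938 -0.346 -0.003] q [ 0.01  0.26 -0.21  0.   -1.11 -1.23] F [-2.1  0.3 13.8] T [0.02 0.92 0.03] gap 0.0205
clock: 20.6
eef_pos: [0.4936, -0.1506, 0.1225]
tcp_rot: [0.42, 0.57, -0.569, -0.418]
wrist_force: [-1.7, -0.4, 10.6]
finger_gap: 0.0207
t 20.6 pos [ 0.4936 -0.1506  0.1225] toolx yaw 1.874 (+pi/2: 0.303 ) z [-0.955 -0.298 -0.003] q [ 0.01  0.26 -0.2   0.   -1.11 -1.28] F [-1.7 -0.4 10.6] T [-0.14  0.45  0.03] gap 0.0207
clock: 20.8
eef_pos: [0.4936, -0.1506, 0.1225]
tcp_rot: [0.434, 0.56, -0.559, -0.432]
wrist_force: [-1.0, -0.1, 10.4]
finger_gap: 0.0201
t 20.8 pos [ 0.4936 -0.1506  0.1225] toolx yaw 1.824 (+pi/2: 0.253 ) z [-0.968 -0.25  -0.003] q [ 0.01  0.26 -0.2   0.   -1.11 -1.33] F [-1.  -0.1 10.4] T [-0.08  0.35 -0.02] gap 0.0201
```

View pics/notch5.png

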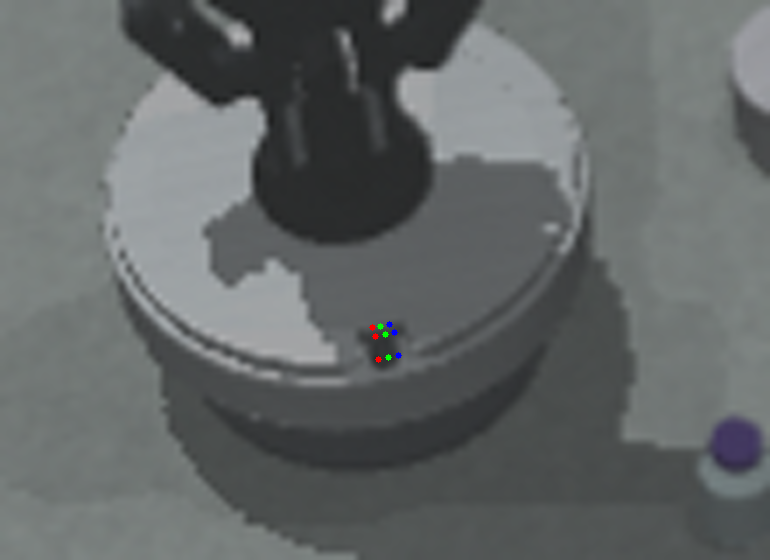

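```bash
for i in 1; do python3 -m handwheel '0 0 0.03 -0.05 -1;  0 0 0 0 -1'; done; python3 s.py; python3 -m handwheel '0 0 0.03 -0.05 -1;  0 0 0 0 -1'; python3 s.py; python3 -m handwheel '0 0 0 -0.05 -1;  0 0 0 0 -1'; python3 s.py
```

```text
clock: 21.05
eef_pos: [0.4936, -0.1505, 0.1225]
tcp_rot: [0.448, 0.549, -0.548, -0.446]
wrist_force: [-0.6, -0.0, 7.8]
finger_gap: 0.0208
t 21.05 pos [ 0.4936 -0.1505  0.1225] toolx yaw 1.774 (+pi/2: 0.203 ) z [-0.979 -0.201 -0.003] q [ 0.01  0.26 -0.2   0.   -1.11 -1.38] F [-0.6 -0.   7.8] T [-0.25  0.1   0.04] gap 0.0208
clock: 21.25
eef_pos: [0.4935, -0.1504, 0.1225]
tcp_rot: [0.461, 0.537, -0.536, -0.459]
wrist_force: [0.6, -0.0, 6.5]
finger_gap: 0.0206
t 21.25 pos [ 0.4935 -0.1504  0.1225] toolx yaw 1.724 (+pi/2: 0.153 ) z [-0.988 -0.153 -0.003] q [ 0.01  0.26 -0.2   0.   -1.11 -1.43] F [ 0.6 -0.   6.5] T [-0.17 -0.07  0.38] gap 0.0206
clock: 21.45
eef_pos: [0.4934, -0.1503, 0.1225]
tcp_rot: [0.474, 0.526, -0.525, -0.472]
wrist_force: [0.3, 0.2, 6.8]
finger_gap: 0.0208
t 21.45 pos [ 0.4934 -0.1503  0.1225] toolx yaw 1.675 (+pi/2: 0.104 ) z [-0.995 -0.104 -0.002] q [ 0.01  0.26 -0.2   0.   -1.11 -1.48] F [0.3 0.2 6.8] T [0.03 0.05 0.81] gap 0.0208
```

Torque is rising (0.38, then 0.81 N m), so it is tightening. I do a small pull-up test to confirm the thread holds.

```bash
python3 -m handwheel '0 0 0 -0.05 -1;  0 0 0 0 -1'; python3 s.py;  python3 -m handwheel '0 0 0.1 0 -1; 0 0 0.1 0 -1; 0 0 0.05 0 -1; 0 0 0 0 -1'; python3 s.py; python3 pl.py
```

```text
clock: 21.65
eef_pos: [0.4927, -0.1503, 0.1224]
tcp_rot: [0.487, 0.513, -0.513, -0.486]
wrist_force: [-2.0, -0.7, 8.6]
finger_gap: 0.021
t 21.65 pos [ 0.4927 -0.1503  0.1224] toolx yaw 1.625 (+pi/2: 0.054 ) z [-0.999 -0.054 -0.001] q [ 0.01  0.26 -0.2   0.   -1.11 -1.53] F [-2.  -0.7  8.6] T [0.23 0.86 0.68] gap 0.021
clock: 22.05
eef_pos: [0.4924, -0.1502, 0.1226]
tcp_rot: [-0.486, -0.514, 0.514, 0.486]
wrist_force: [4.6, -3.0, -6.9]
finger_gap: 0.0202
t 22.05 pos [ 0.4924 -0.1502  0.1226] toolx yaw 1.626 (+pi/2: 0.056 ) z [-0.998 -0.056  0.001] q [ 0.01  0.26 -0.2  -0.   -1.11 -1.52] F [ 4.6 -3.  -6.9] T [-0.88 -1.29  0.69] gap 0.0202
top 342 tilt x,y [0.0117 0.0025] z 0.0939 res 0.0008
  enclosing [ 456.1 -162.6] 72.80817413330078
scene 855 tilt x,y [-0.0065 -0.0013] z 0.0948 res 0.0007
  enclosing [ 497.  -151.2] 88.47097778320312
```

Clamped: pulling with 7 N moved it only 0.2 mm. I release and retreat.

```bash
python3 -m handwheel '0 0 -0.15 0 -1; 0 0 0 0.04 -1; 0 0 0 0 1; 0 0 0 0 1; 0 0 0 0 1; 0 0 0 0 1; 0 0 0 0 1; 0 0 0 0 1; 0 0 0 0 1; 0 0 2 0 1; 0 0 3 0 1; 0 0 4 0 1; 0 0 4 0 1; 0 0 2 0 1; 0 0 0 0 1'; python3 s.py; python3 -m handwheel '-3 -3 0 0 1; -3 -3 0 0 1; -3 -3 0 0 1; -2 -3 0 0 1; -2 -3 0 0 1; -2 -3 0 0 1; 0 -3 0 0 1; 0 -3 0 0 1; 0 -3 0 0 1; 0 -3 0 0 1; 0 0 0 0 1; 0 0 0 0 1'; python3 s.py; python3 pl.py; python3 n.py notch6 0.094; python3 v.py end 0.142 0.494 -0.15
```

```text
clock: 23.65
eef_pos: [0.4939, -0.1508, 0.2761]
tcp_rot: [0.477, 0.525, -0.522, -0.473]
wrist_force: [-0.5, -0.2, 0.7]
finger_gap: 0.0851
t 23.65 pos [ 0.4939 -0.1508  0.2761] toolx yaw 1.668 (+pi/2: 0.097 ) z [-0.995 -0.097 -0.007] q [ 0.01  0.18  0.09  0.   -1.48 -1.48] F [-0.5 -0.2  0.7] T [ 0.   -0.01  0.  ] gap 0.0851
clock: 24.85
eef_pos: [0.342, -0.4505, 0.271]
tcp_rot: [0.475, 0.523, -0.523, -0.476]
wrist_force: [0.0, 0.5, -0.3]
finger_gap: 0.0855
t 24.85 pos [ 0.342  -0.4505  0.271 ] toolx yaw 1.666 (+pi/2: 0.096 ) z [-0.995 -0.095  0.001] q [-0.65  0.28  0.22 -0.   -1.51 -0.83] F [ 0.   0.5 -0.3] T [ 0.06 -0.05  0.03] gap 0.0855
top 956 tilt x,y [-0.0035  0.0064] z 0.0939 res 0.0009
  enclosing [ 492.8 -148.1] 87.38436889648438
scene 965 tilt x,y [-0.0034 -0.001 ] z 0.0947 res 0.0007
  enclosing [ 496.2 -150.3] 88.66207885742188
```

View pics/notch6.png

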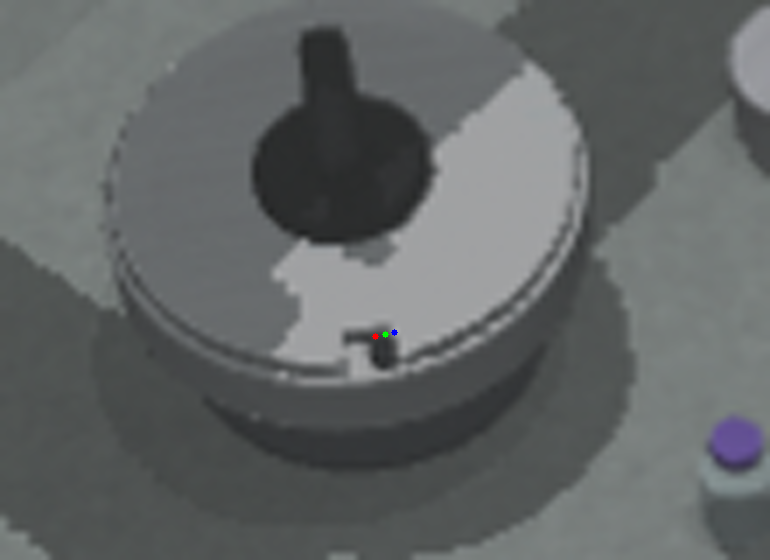

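View pics/end.png

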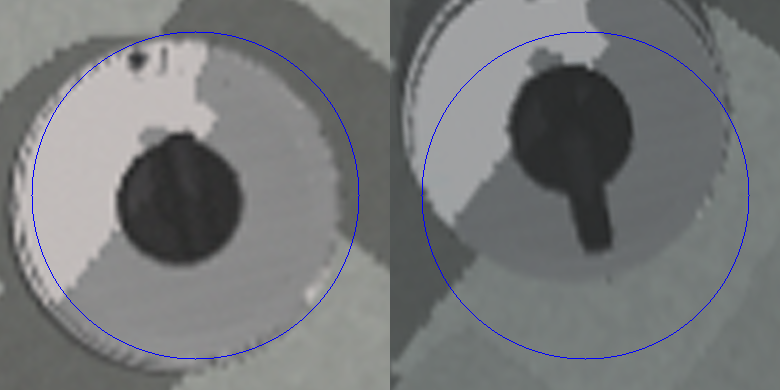

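Run:
```python
from h import *
from rect import rect
for c in ['top','scene']:
    im=manip.get_image(c); P,uv=cloud(im,np.ones((480,640),bool)); r=np.hypot(P[:,0]-.494,P[:,1]+.15)
    m=(r<.03)&(P[:,2]>.13)&(P[:,2]<.17); q=P[m]; print(c,m.sum(),'bar z pct',np.percentile(q[:,2],[10,50,90]).round(4))
    w=q[q[:,2]>.136][:,:2]; w=w-w.mean(0); u,s,v=np.linalg.svd(w,full_matrices=False); a=v[0]*np.sign(v[0,0]); print(' angle',np.arctan2(a[1],a[0]).round(3))
    fl=(r<.033)&(P[:,2]>.098)&(P[:,2]<.112); print(' flange z',np.median(P[fl][:,2]).round(4),fl.sum())
    for t in ['vial','vial_carton','tube_rack','wash_bottle','tip_box','timer','grease_tin']:
        for d in manip.silhouettes(t,c)[:1]:
            p,_=cloud(im,d['mask']); print(t,round(d['conf'],2),np.median(p,0).round(3))
```

```text
top 129 bar z pct [0.1359 0.1399 0.1435]
 angle 0.241
 flange z 0.1036 200
vial 0.38 [ 0.575 -0.001  0.047]
vial_carton 0.59 [ 0.809 -0.007  0.042]
tube_rack 0.9 [0.705 0.332 0.063]
wash_bottle 0.77 [ 0.696 -0.248  0.114]
tip_box 0.79 [ 0.533 -0.413  0.071]
timer 0.59 [0.484 0.42  0.019]
grease_tin 0.87 [0.393 0.016 0.039]
scene 138 bar z pct [0.1373 0.1415 0.1448]
 angle 0.205
 flange z 0.1042 277
vial_carton 0.75 [ 0.791 -0.008  0.04 ]
tube_rack 0.73 [ 0.504 -0.147  0.106]
wash_bottle 0.6 [ 0.729 -0.251  0.107]
tip_box 0.66 [ 0.553 -0.441  0.07 ]
timer 0.63 [0.488 0.416 0.02 ]
grease_tin 0.69 [0.402 0.015 0.039]
```

```bash
python3 s.py; python3 -c "
from plant import manip; print(manip.sign_off())"
```

```text
t 25.9 pos [ 0.3424 -0.4504  0.2724] toolx yaw 1.668 (+pi/2: 0.097 ) z [-0.995 -0.097  0.   ] q [-0.64  0.28  0.22  0.   -1.51 -0.83] F [-0.4 -1.   0.4] T [-0.05  0.03  0.05] gap 0.0856
the job is handed in; nothing more can be done
None
```

The rotor is closed: the lid is nested over the balance pin, the knob is screwed down tight, and the job was handed in at about 26 s of the 54 allowed. No verdict was reported, so what follows is from my own measurements.

**What I did:** I took the grey lid by its wing knob and lowered it into the taper at about 20 mm/s. I then turned the knob backwards until the load on it vanished at about 1.83 rad and let it drop about 8 mm. After that I turned it forwards along the thread until the torque rose to about 0.8 N m. I let go and moved the arm clear.

**Last checks:**
- **Lid:** it is level to within about 0.01 rad. Its plate top is at 0.094 m, the height for a nested lid.
- **Knob height:** the flange top is at 0.104 m, which means `knob_lift` is about 0. Before I let go, a pull of about 7 N moved the knob only 0.2 mm.
- **Knob angle:** I estimate about 0 rad, give or take 0.06, against a limit of 0.32.
- **Bystanders:** most of them read as they did at the start. The tip box looked 27 mm off in the top view, but unmoved in the scene view; I think the arm covered part of it in the top view. At the end the vial was seen only in the top view, with low confidence and no earlier top reading to compare. It stood within about 12 mm of its first scene reading.

**Not ideal:**
- **Notch against the pin:** tightening turned the lid clockwise until one edge of its notch rested on the pin. The notch is therefore about 4 mm off centre, within the 7 mm allowed.
- **Late tightening:** the knob tightened about 0.1 rad later than my angle estimate predicted. I put that down to this lid turn and measurement error.

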